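# Seat the tube rack on the shaker's shaft and drive pin

### The arm

A 6-joint arm with a two-finger parallel gripper is mounted at the origin on the work surface. World frame = base frame: x ahead of the robot, y to its left, z up, the work surface at z = 0. Lengths are in m, angles in rad, forces in N, time in s.
With the tool pointing down it reaches from about 0.325 to 0.775 m from the base axis. Payload 9.3 kg.
Tool frame: the origin (TCP) lies midway between the tips of the shut fingers; the grasp point (between the pads) lies 19 mm behind it; z points along the fingers, y is the line along which they close (so a half turn about z gives the same grasp; the last joint's range is limited). The gripper opens to 85 mm and grips with 20 to 120 N. Pads are 22 mm wide; open, the fingers measure 114 mm over their backs; the gripper's body (76 mm by 85 mm) begins 54 mm behind the grasp point. The pads swing forward as they close: fully open they stand 13 mm farther back than shut.
Start: joints at [1.163, 0.259, 0.021, 1.334, 0, 1.418], TCP at [0.139, 0.532, 0.231] pointing down, gripper open.
Joint ranges: [-3.04, 3.04], [-0.91, 1.82], [-1.04, 1.36], [-1.92, 1.95], [-1.52, 1.45], [-3.14, 3.14]. Speed limits (rad/s): [2.22, 2.22, 2.79, 3.14, 3.14, 3.14].

### API

Orientations are given as a unit quaternion [x, y, z, w].
In Python, from cell import arm gives the robot as it stands.
- The arm moves only by the tool play_rows, never from a script. Its argument "targets" is one flat list of numbers, 7 for each row, row after row: the turn, a rotation vector about the tool's x, y, z in degrees, then the shift along the tool's x, y, z in mm, then the opening, from 0 (shut) to 1 (fully open). In form: [wx, wy, wz, dx, dy, dz, jaw, wx, wy, wz, dx, dy, dz, jaw, ...]. A call has 1 to 5 rows; each row shifts and turns the commanded pose from where the row before left it, along the tool's axes as they then stand; what a row does not reach is not made up. A row lasts 1/12 s, in which the tool goes at most 41.7 mm and 7.16 degrees, less where a joint would pass 70% of its speed; a pose out of reach is approached as far as the arm can. A call with a gripper value outside its range is refused whole. The fingers move at their own pace and stop on an object; "newtons" is the grip in N (left out, the last holds). Time passes only in rows, so rows that do not move let the fingers close. It gives the time, the measured TCP pose, the force, the opening and the grip force at its end, in the units of the state.
- arm.read_state(): the state, without advancing time (a new reading comes with each control period).
- arm.read_camera(name): name is "scene" or "top" or "wrist"; returns a dict with "pixels" (384x512x3 uint8, red, green, blue), "z_map" (384x512 float32, m along the optical axis (not along the pixel's ray), 0 where there is no reading), "camera_matrix" (3x3 intrinsics, pixels), "xyz" and "rotation" of the camera in the world. Camera axes: x right, y down, z forward; pixel columns grow to the right and rows downward; lengths in m; the calibration is good to about 2 mm. A picture is of the moment at which its call begins.
- arm.hand_in(): hands the job in; it is judged then, once.
Trained networks look in the newest picture that a camera, given by its name, has taken for a name from the list of things; names that differ only in an ending like _2 or _b are one class to them, and where a whole thing is asked for, a point or a joint stands for the part that bears it (a point fixed in the world has none). Each returns a list of dicts, best first, with "p" (0 to 1); they miss things now and then, are a little off and sometimes report something else, mostly with a low value. They report only what shows in the picture. A call takes as long as a camera call. They do not tell look-alikes from the thing itself.
- arm.look_for(thing, camera): "rect" ([centre column, centre row, width, height] in pixels, round what is visible of it).
- arm.masks_of(thing, camera): "pixels" (384x512 bool, what is visible of it) and "rect" ([centre column, centre row, width, height] in pixels, round what is visible of it).
- arm.place_of(thing, camera): "xy" ([column, row] in pixels: a listed point, or the origin of a listed thing).
The state is a dict: "time": time; "q": joint angles; "qvel": joint speeds; "tau": joint torques, N m; "tcp_pos": TCP position; "eef_rot": TCP orientation; "ft_force": force on the tool from outside, world axes, zero at the start; "ft_torque": the same for the moment, N m; "width": finger opening in m; "grasp_force": force on a finger pad.
Only numpy, scipy, OpenCV 4.12 (cv2) and the standard library are available. Lean on these libraries where they do the work, as an engineer would, in place of code of your own. Each camera call takes 0.05 s, during which the arm holds its last target. There are 200 camera calls.

### The job

Pick up the red tube rack by its white handle and fit it on the shaker, over the central shaft and the brass drive pin, so that it sits fully home, flush on the round plate, and let go. The pin stands at an unknown angle, so feel for it: keep the rack level, turn it on the shaft until the pin finds its hole, and never press or twist against the shaker with more than 25 N. Leave the other things on the bench as they are.

Things in the scene. Friction and masses are not known exactly. Their poses are not given: they have to be found in the camera images.
- rack: Loose red square tube rack, plate 120 x 120 x 14 mm, about 0.25 kg, flat on the bench. Origin: centre of its underside, z up. A round bore, 13.5 mm wide, runs upright through plate and handle at the centre. Two rows of four capped tubes, fixed to it, stand at x = -46 and +46 mm (y from -52 to 52 mm), up to 34 mm above the underside.
- handle (a point): On the rack's axis, 36 mm above its underside: the place to grip. The white handle block is 40 mm along the rack's x and 24 mm along its y, and reaches from 14 to 54 mm above the underside. Grip the two flats, 24 mm apart, from above, fingers closing along the rack's y.
- pin_hole (a point): Lower mouth of the rack's pin hole, 8 mm wide, right through the 14 mm plate, 32 mm from the centre along the rack's +y.
- shaker: Fixed white bench shaker, housing 170 x 170 mm, 75 mm high. Origin: centre of its underside, on the bench; z up. On top, a spindle: a round aluminium plate, 90 mm across, its upper face 100 mm above the bench, with the shaft and drive pin. The spindle turns only against a drag of 0.12 N m, at most 0.75 rad either way from its middle. Forces of rack on shaft, pin and plate add up.
- seat (a point): Centre of the plate's upper face, on the shaft's axis: where the rack's underside centre must come. Sinks with the plate; its axes are the shaker's and do not turn with the pin. The brass pin (6 mm thick, 9 mm tall, top 2 mm tapered) stands 32 mm from here along +y turned about z by an unmeasured angle within 0.7 rad either way: see it from above or feel for it.
- shaft_top (a point): Top of the steel shaft, 30 mm above the plate. The shaft is 12 mm thick; its top 5 mm taper to 5 mm.
- head (a joint): How far the sprung spindle (plate, shaft, pin together) has sunk, m: 0 is up, 0.015 the hard stop. It starts to sink at about 2.3 N and yields a further 1 mm for each 0.7 N; it springs back.
- beaker: Bystander: clear beaker, 70 mm wide, 85 mm tall; origin under its centre.
- wash_bottle: Bystander: white bottle, 60 mm wide, 160 mm tall; origin under its centre.
- tip_box: Bystander: blue box with a clear lid, 120 x 85 x 92 mm; origin under its centre.
- pen: Bystander: black pen, 130 mm long, 10 mm thick, along its x; origin at its underside's middle.
- spatula: Bystander: flat steel spatula, 160 mm long, 5 mm thick, along its x; origin at its underside's middle.
Mind the look-alikes: they are no part of the job. What is meant by the rack is not pink, and is the larger of those in its own colour.

How it is judged:
On the way, in this order (a step that is already met when the one before it is completed fails the run):
1. the rack is lifted clear of the bench, level (height (world z) of rack above 0.05 m and angle between rack's own z axis and vertical below 0.2 rad), for 0.1 s.
2. the rack, level, is threaded on the shaft (horizontal distance between rack and seat below 0.005 m and z of rack in the frame of seat below 0.02 m and angle between rack's own z axis and vertical below 0.15 rad), for 0.1 s.
At the end, for the whole second after the job is handed in: The rack sits on the shaker's round plate, over shaft and pin: its underside centre within 2.5 mm sideways and 2 mm in height of the seat, level within 0.03 rad, at rest (horizontal distance between rack and seat below 0.0025 m and z of rack in the frame of seat between -0.002 and 0.002 m and angle between rack's own z axis and vertical below 0.03 rad and linear speed of rack below 0.02 m/s); the robot touches nothing.
It fails at once if the rack or the robot presses or twists against the shaker with more than 25 N (contact force between any of rack, the arm, the fingers and shaker above 25 N).
It fails at once if the rack is tipped by more than 0.4 rad (angle between rack's own z axis and vertical above 0.4 rad).
It fails at once if another thing on the bench is moved by more than 30 mm (distance of any of beaker, wash_bottle, tip_box, pen, spatula from where it was at the start of the episode above 0.03 m).
It also fails if it takes over 72 s, if anything falls off the work surface, if the arm or the gripper's body presses on something with over 40 N, if the wrist force passes 120 N, or if a joint passes its speed limit or range.

## Working session

There is one attempt and no reset: what is moved stays moved. The work goes in short steps, Python scripts to look and compute and a tool call to move; the robot and the scene stay as the last step left them, time stands still between calls to the robot, and variables do not carry over. Pictures are saved under pics/ and viewed, at most 10 in all, crops included, and the job is handed in when it is done.

Besides the shell and the picture viewer there is one more tool, called after "Emit:" as a command line: name --argument value ..., lists and objects as JSON in quotes. play_rows: Moves the arm, as the interface text tells. Its arguments: {"type":"object","properties":{"targets":{"type":"array","items":{"type":"number"}},"newtons":{"type":"number"}},"required":["targets"]}

```bash
ls; mkdir -p pics; cat > h.py <<'E'
import numpy as np, cv2
from cell import arm
def save(c,n,crop=None,s=1):
    im=c["pixels"][:,:,::-1]
    if crop: im=im[crop[1]:crop[3],crop[0]:crop[2]]
    cv2.imwrite("pics/"+n,cv2.resize(im,None,fx=s,fy=s,interpolation=cv2.INTER_CUBIC))
def world(c,u,v,z=None):
    K=c["camera_matrix"];r=np.linalg.solve(K,np.array([u,v,1.0]));R=np.array(c["rotation"]);p=np.array(c["xyz"])
    if z is None: return p+R@(r*c["z_map"][int(round(v)),int(round(u))])
    d=R@r; return p+d*(z-p[2])/d[2]
E
python3 - <<'E'
from h import *
np.set_printoptions(precision=4,suppress=True)
c=arm.read_camera("top");s=arm.read_camera("scene")
cv2.imwrite("pics/a.png",np.vstack([cv2.resize(x["pixels"][:,:,::-1],None,fx=1,fy=1) for x in (c,)]))
cv2.imwrite("pics/b.png",s["pixels"][:,:,::-1])
print(c["xyz"],c["rotation"])
for t in ["rack","handle","pin_hole","seat","shaft_top","beaker","wash_bottle","tip_box","shaker"]:
    for d in arm.place_of(t,"top")[:3]:
        u,v=d["xy"]; print(t,round(d["p"],2),np.round([u,v]), world(c,min(max(u,0),511),min(max(v,0),383)))
print(arm.read_state())
E
```

```text
pics
[ 0.3713 -0.0145  1.2312] [ 0.7093 -0.7028  0.0322 -0.0452]Traceback (most recent call last):
  File "<stdin>", line 9, in <module>
  File "h.py", line 9, in world
    if z is None: return p+R@(r*c["z_map"][int(round(v)),int(round(u))])
                           ~^^~~~~~~~~~~~~~~~~~~~~~~~~~~~~~~~~~~~~~~~~~~
ValueError: matmul: Input operand 1 has a mismatch in its core dimension 0, with gufunc signature (n?,k),(k,m?)->(n?,m?) (size 3 is different from 4)
```

```bash
sed -i 's/R=np.array(c\["rotation"\])/R=Rot.from_quat(c["rotation"]).as_matrix()/; 1a from scipy.spatial.transform import Rotation as Rot\nnp.set_printoptions(precision=4,suppress=True)' h.py
python3 - <<'E'
from h import *
c=arm.read_camera("top")
for t in ["rack","handle","pin_hole","seat","shaft_top","beaker","wash_bottle","tip_box","shaker"]:
    for d in arm.place_of(t,"top")[:3]:
        u,v=d["xy"]; print(t,round(d["p"],2),np.round([u,v]), world(c,min(max(u,0),511),min(max(v,0),383)))
print(arm.read_state())
E
```

```text
rack 0.96 [202. 254.] [0.31   0.2047 0.011 ]
rack 0.71 [193. 198.] [0.5078 0.2413 0.0139]
rack 0.6 [118. 264.] [0.2732 0.4955 0.0173]
handle 0.95 [194. 201.] [0.4918 0.2308 0.0523]
handle 0.94 [112. 261.] [0.2857 0.5008 0.0521]
handle 0.63 [199. 253.] [0.3163 0.2091 0.0366]
pin_hole 0.81 [113. 253.] [0.3102 0.5173 0.0139]
pin_hole 0.65 [186. 196.] [0.5143 0.2706 0.0018]
pin_hole 0.27 [193. 199.] [ 0.5042  0.2435 -0.0023]
seat 0.75 [127. 213.] [0.4462 0.4457 0.0834]
seat 0.7 [337. 192.] [ 0.5222 -0.2488  0.1008]
shaft_top 0.72 [340. 188.] [ 0.5339 -0.2578  0.1006]
beaker 0.75 [127. 213.] [0.4469 0.4474 0.0835]
wash_bottle 0.85 [133. 158.] [0.6406 0.4475 0.0487]
tip_box 0.62 [407. 229.] [ 0.4043 -0.4771  0.0883]
shaker 0.67 [331. 190.] [ 0.5261 -0.2301  0.0983]
{'time': 0.65, 'q': array([1.1634, 0.2586, 0.0215, 1.3337, 0.    , 1.4182]), 'qvel': array([-0.0012,  0.0008, -0.0003, -0.0012,  0.0011, -0.0001]), 'tau': array([ -0.0026, -55.5165,  34.4663,   0.0011,  -0.0002,   0.    ]), 'tcp_pos': array([0.1386, 0.5322, 0.2313]), 'eef_rot': array([ 0.127 ,  0.9919, -0.    , -0.    ]), 'ft_force': array([ 0.0283,  1.3194, -0.5256]), 'ft_torque': array([ 0.0401, -0.0525, -0.0623]), 'grasp_force': 0.0, 'width': 0.08529606857331935}
```

View pics/a.png

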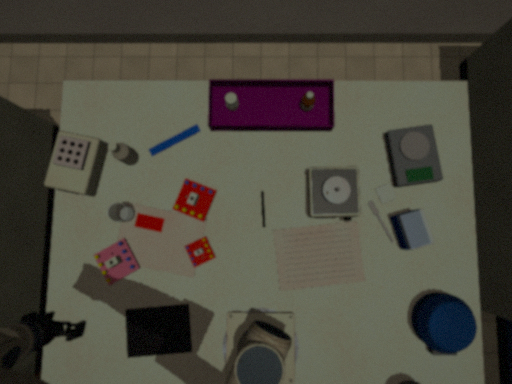

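View pics/b.png

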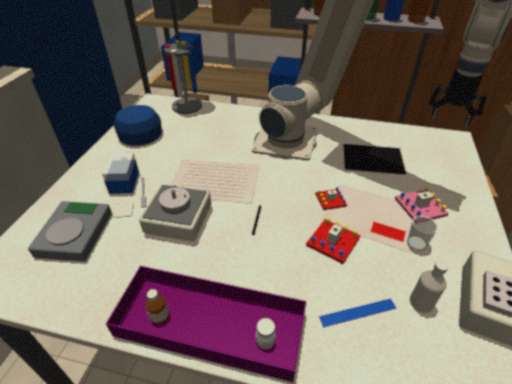

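Candidates in the top picture are the large red rack (195,200), the small red rack (201,252), the pink rack (118,261) and the flat red card (150,222). The largest red one with a white handle, at (195,200), fits the description. I'll check it in a close crop.

```bash
python3 - <<'E'
from h import *
c=arm.read_camera("top")
a=c["pixels"][165:235,155:235,::-1];b=c["pixels"][155:225,295:375,::-1]
cv2.imwrite("pics/c.png",cv2.resize(np.hstack([a,b]),None,fx=5,fy=5,interpolation=cv2.INTER_CUBIC))
for d in arm.masks_of("rack","top")[:4]:
    m=d["pixels"]; v,u=np.nonzero(m)
    P=np.array([world(c,x,y,0.014)[:2] for x,y in zip(u,v)])
    r=cv2.minAreaRect(P.astype(np.float32)*1000); print("rack",round(d["p"],2),d["rect"],r)
# handle top by depth near rack
zz=[(world(c,u,v)) for v in range(185,215) for u in range(180,210)]
zz=np.array(zz); k=zz[(zz[:,2]>0.046)&(zz[:,2]<0.06)]
print(len(k),k.mean(0),cv2.minAreaRect((k[:,:2]*1000).astype(np.float32)))
# plate by depth 
zz=np.array([np.r_[world(c,u,v),u,v] for v in range(160,222) for u in range(300,365)])
k=zz[(zz[:,2]>0.092)&(zz[:,2]<0.107)];print(len(k),k.mean(0),cv2.minEnclosingCircle((k[:,:2]*1000).astype(np.float32)))
h=zz[(zz[:,2]>0.065)&(zz[:,2]<0.14)];print(cv2.minAreaRect((h[:,:2]*1000).astype(np.float32)), zz[:,2].max())
E
```

```text
rack 0.97 [194.1, 200.6, 42.9, 41.1] ((499.843505859375, 239.38710021972656), (120.86700439453125, 119.30919647216797), 69.40571594238281)
rack 0.89 [202.1, 252.6, 29.7, 26.2] ((319.1578369140625, 213.48089599609375), (80.82054901123047, 86.57720184326172), 27.145082473754883)
rack 0.84 [116.5, 264.1, 47.9, 47.8] ((283.0087890625, 503.33013916015625), (125.31706237792969, 126.2618408203125), 29.3577823638916)
76 [0.5005 0.2383 0.0529] ((500.73663330078125, 239.0216827392578), (24.41865348815918, 39.3306884765625), 69.27604675292969)
578 [  0.5273  -0.2442   0.1    335.7215 190.0952] ((528.1843872070312, -244.52413940429688), 45.33408737182617)
((527.8115234375, -243.91653442382812), (167.5553741455078, 168.57025146484375), 1.115793228149414) 1.231213245865444
```

View pics/c.png

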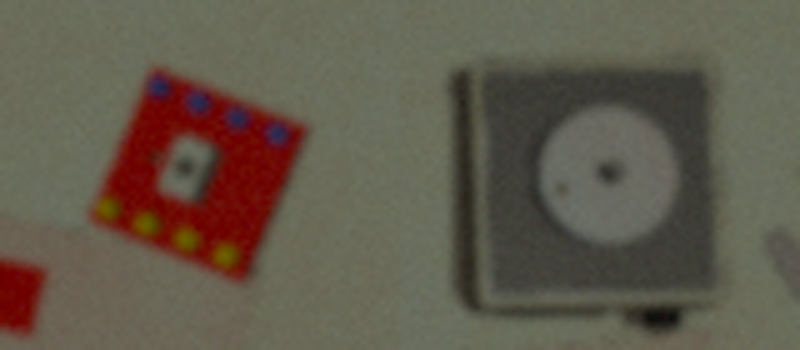

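The crop confirms the rack: it is about 120 mm square, with its white handle at crop (187,167) and its pin hole at (155,158) to the left. On the shaker the brass pin shows at crop (560,188) and the shaft at (609,172). Next I'll move over the shaker and look at the pin with the wrist camera.

Emit:
play_rows --targets '[0,0,0,-27.2,-31,-2,1,0,0,0,-27.2,-31,-2,1,0,0,0,-27.2,-31,-2,1,0,0,0,-27.2,-31,-2,1,0,0,0,-27.2,-31,-2,1]'

```text
time: 1.17
tcp_pos: [0.2313, 0.3463, 0.2414]
eef_rot: [0.127, 0.992, 0.0, 0.0]
ft_force: [2.0, -0.5, -0.7]
width: 0.085
grasp_force: 0.0
```

Emit:
play_rows --targets '[0,0,0,-27.2,-31,-2,1,0,0,0,-27.2,-31,-2,1,0,0,0,-27.2,-31,-2,1,0,0,0,-27.2,-31,-2,1,0,0,0,-27.2,-31,-2,1]'

```text
time: 1.58
tcp_pos: [0.3239, 0.1618, 0.2517]
eef_rot: [0.127, 0.992, 0.0, 0.001]
ft_force: [1.1, 1.7, -0.5]
width: 0.0852
grasp_force: 0.0
```

Emit:
play_rows --targets '[0,0,0,-27.2,-31,-2,1,0,0,0,-27.2,-31,-2,1,0,0,0,-27.2,-31,-2,1,0,0,0,-27.2,-31,-2,1,0,0,0,-27.2,-31,-2,1]'

```text
time: 2.0
tcp_pos: [0.4166, -0.0228, 0.2617]
eef_rot: [0.127, 0.992, -0.0, 0.0]
ft_force: [1.7, 1.0, 1.3]
width: 0.0853
grasp_force: 0.0
```

Emit:
play_rows --targets '[0,0,0,-27.2,-31,-2,1,0,0,0,-27.2,-31,-2,1,0,0,0,-27.2,-31,-2,1,0,0,0,-27.2,-31,-2,1,0,0,0,-27.2,-31,-2,1]'

```text
time: 2.42
tcp_pos: [0.5092, -0.207, 0.2714]
eef_rot: [0.127, 0.992, -0.0, 0.0]
ft_force: [0.3, 0.6, 0.7]
width: 0.0858
grasp_force: 0.0
```

```bash
cat >> h.py <<'E'
def st():
    s=arm.read_state();R=Rot.from_quat(s["eef_rot"]).as_matrix()
    print("t",round(s["time"],2),"tcp",s["tcp_pos"],"yawY",round(np.degrees(np.arctan2(R[1,1],R[0,1])),2),"zax",R[:,2],"F",s["ft_force"],"T",s["ft_torque"],"w",round(s["width"],4),"g",s["grasp_force"]);return s,R
def go(pos,yaw):
    "remaining turn about tool z (deg) and shift in mm in tool axes now and after the turn"
    s,R=st();d=(np.array(pos)-s["tcp_pos"])*1000;y=np.degrees(np.arctan2(R[1,1],R[0,1]))
    w=-((yaw-y+90)%180-90);R2=R@Rot.from_euler("z",w,degrees=True).as_matrix()
    print("turn",round(w,2),"shift now",R.T@d,"after turn",R2.T@d,"norm",np.linalg.norm(d))
E
python3 - <<'E'
from h import *
st();c=arm.read_camera("wrist");print(c["xyz"],Rot.from_quat(c["rotation"]).as_matrix())
save(c,"d.png")
for t in ["seat","shaft_top"]:
    for d in arm.place_of(t,"wrist")[:2]:
        u,v=d["xy"]; print(t,round(d["p"],2),[u,v],world(c,u,v,.1 if t=="seat" else .13))
V,U=np.mgrid[0:384,0:512];K=c["camera_matrix"];z=c["z_map"]
R=Rot.from_quat(c["rotation"]).as_matrix()
P=np.stack([(U-K[0,2])/K[0,0]*z,(V-K[1,2])/K[1,1]*z,z],-1)@R.T+c["xyz"];
for lo,hi in [(.096,.104),(.105,.112),(.12,.135)]:
    m=(P[...,2]>lo)&(P[...,2]<hi)&(z>0)&(np.hypot(P[...,0]-.528,P[...,1]+.2445)<.055); 
    if m.any(): print(lo,m.sum(),P[m].mean(0),cv2.minEnclosingCircle((P[m][:,:2]*1000).astype(np.float32)))
E
```

```text
t 2.42 tcp [ 0.5092 -0.207   0.2714] yawY 75.37 zax [ 0.0004 -0.0001 -1.    ] F [0.3147 0.6368 0.6602] T [ 0.006  -0.0165 -0.0246] w 0.0858 g 0.0
[ 0.4324 -0.1865  0.4135] [[ 0.2522  0.9204  0.2989]
 [ 0.9677 -0.2397 -0.0782]
 [-0.0003  0.3089 -0.9511]]
seat 0.93 [216.0, 197.8] [ 0.5267 -0.248   0.1   ]
shaft_top 0.73 [216.2, 206.8] [ 0.5263 -0.2445  0.13  ]
0.096 5428 [ 0.5258 -0.2448  0.0996] ((527.587158203125, -245.3001708984375), 45.20717239379883)
0.105 55 [ 0.52   -0.2284  0.1081] ((519.352783203125, -230.12362670898438), 18.215238571166992)
0.12 135 [ 0.5262 -0.2443  0.1265] ((527.4427490234375, -244.93209838867188), 6.1710662841796875)
```

View pics/d.png

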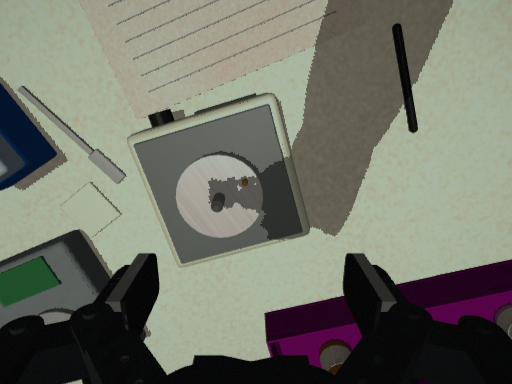

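The wrist picture shows the plate centred near (217,196), the shaft top at about (217,205), and the brass pin at (244,182). I'll work out the pin angle from these.

```bash
python3 - <<'E'
from h import *
c=arm.read_camera("wrist")
V,U=np.mgrid[0:384,0:512];K=c["camera_matrix"];z=c["z_map"]
R=Rot.from_quat(c["rotation"]).as_matrix()
P=np.stack([(U-K[0,2])/K[0,0]*z,(V-K[1,2])/K[1,1]*z,z],-1)@R.T+c["xyz"]
p=c["pixels"].astype(int)
w=(abs(U-244)<9)&(abs(V-182)<9)
m=w&(p[...,0]-p[...,2]>30)
print("brass px",m.sum(),U[m].mean(),V[m].mean(),world(c,U[m].mean(),V[m].mean(),.106),P[m].mean(0))
n=w&(P[...,2]>.1035);print("raised",n.sum(),P[n].mean(0),P[n][:,2].max())
n=w&(P[...,2]>.1075);print("top",n.sum(),P[n].mean(0))
n=(abs(U-217)<10)&(abs(V-203)<16)&(P[...,2]>.1285)
print("shaft top",n.sum(),P[n].mean(0))
go([.5005,.239,.15],69.3)
E
```

```text
brass px 32 244.65625 182.625 [ 0.5163 -0.2148  0.106 ] [ 0.516  -0.2147  0.1069]
raised 34 [ 0.5115 -0.2132  0.1253] 0.412193592395662
top 17 [ 0.5068 -0.2117  0.1442]
shaft top 33 [ 0.5274 -0.2451  0.1294]
t 2.62 tcp [ 0.5088 -0.2058  0.2704] yawY 75.3 zax [-0.0014  0.001  -1.    ] F [0.1083 0.4462 0.4005] T [ 0.0113 -0.0223  0.0182] w 0.0854 g 0.0
turn 6.0 shift now [120.7588 428.054  120.8576] after turn [164.826  413.0924 120.8576] norm 460.8898727612414
```

Emit:
play_rows --targets '[0,0,6,0,0,0,1,0,0,0,13.7,34.4,10,1,0,0,0,13.7,34.4,10,1,0,0,0,13.7,34.4,10,1,0,0,0,13.7,34.4,10,1]'

```text
time: 3.03
tcp_pos: [0.5047, -0.0542, 0.2314]
eef_rot: [0.179, 0.984, 0.0, 0.0]
ft_force: [0.6, -0.2, 0.7]
width: 0.0855
grasp_force: 0.0
```

Emit:
play_rows --targets '[0,0,0,13.7,34.4,10,1,0,0,0,13.7,34.4,10,1,0,0,0,13.7,34.4,10,1,0,0,0,13.7,34.4,10,1,0,0,0,13.7,34.4,10,1]'

```text
time: 3.45
tcp_pos: [0.5006, 0.1311, 0.1816]
eef_rot: [0.178, 0.984, 0.0, 0.001]
ft_force: [0.5, 1.2, 0.6]
width: 0.0856
grasp_force: 0.0
```

Emit:
play_rows --targets '[0,0,0,13.7,34.4,10,1,0,0,0,13.7,34.4,10,1,0,0,0,13.7,34.4,10,1,0,0,0,0,0,0,1]'

```text
time: 3.78
tcp_pos: [0.4973, 0.2452, 0.15]
eef_rot: [0.176, 0.984, 0.0, -0.001]
ft_force: [-1.1, -0.6, -0.2]
width: 0.0855
grasp_force: 0.0
```

```bash
python3 - <<'E'
from h import *
c=arm.read_camera("wrist");save(c,"e.png")
V,U=np.mgrid[0:384,0:512];K=c["camera_matrix"];z=c["z_map"]
R=Rot.from_quat(c["rotation"]).as_matrix()
P=np.stack([(U-K[0,2])/K[0,0]*z,(V-K[1,2])/K[1,1]*z,z],-1)@R.T+c["xyz"]
m=(P[...,2]>.050)&(P[...,2]<.058)&(np.hypot(P[...,0]-.5005,P[...,1]-.239)<.028)
print(m.sum(),P[m].mean(0),cv2.minAreaRect((P[m][:,:2]*1000).astype(np.float32)))
p=c["pixels"].astype(int)
m=(P[...,2]>.011)&(P[...,2]<.017)&(np.hypot(P[...,0]-.5005,P[...,1]-.239)<.1)&(p[...,0]-p[...,1]>40)
print(m.sum(),cv2.minAreaRect((P[m][:,:2]*1000).astype(np.float32)))
go([.5005,.239,.02],69.3)
E
```

```text
1296 [0.4996 0.2391 0.0535] ((500.7160339355469, 238.76846313476562), (23.692832946777344, 41.04069900512695), 68.73686981201172)
13140 ((500.57403564453125, 238.49447631835938), (120.45015716552734, 120.36033630371094), 68.92910766601562)
t 3.83 tcp [0.4978 0.2429 0.1507] yawY 69.74 zax [-0.0014  0.0001 -1.    ] F [ 0.0305 -1.0897 -0.4512] T [-0.0314  0.0026 -0.0456] w 0.0855 g 0.0
turn 0.44 shift now [ -4.0893  -2.6268 130.6772] after turn [ -4.1094  -2.5951 130.6772] norm 130.7675467288654
```

View pics/e.png

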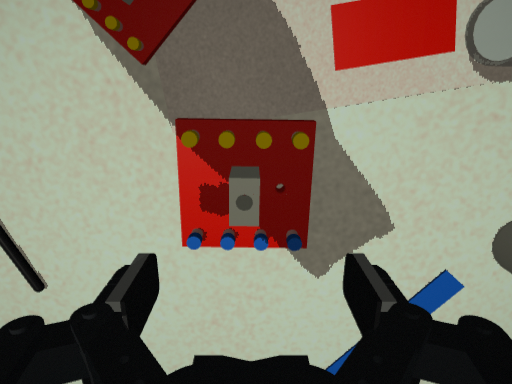

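The wrist picture confirms the rack below the gripper, with the handle at (244,200) and the pin hole at (280,187). Now down to grip it.

Emit:
play_rows --targets '[0,0,0.8,-4,-2.8,10,1,0,0,0,0,0,35,1,0,0,0,0,0,35,1,0,0,0,0,0,30,1,0,0,0,0,0,12,1]'

```text
time: 4.25
tcp_pos: [0.5008, 0.2332, 0.0258]
eef_rot: [0.187, 0.982, -0.001, -0.002]
ft_force: [-0.2, -0.3, 0.6]
width: 0.0854
grasp_force: 0.0
```

```bash
python3 - <<'E'
from h import *
go([.5005,.2387,.02],68.9)
E
```

```text
t 4.25 tcp [0.5008 0.2332 0.0258] yawY 68.47 zax [-0.004  -0.0015 -1.    ] F [-0.2431 -0.3398  0.5656] T [-0.0137  0.0749 -0.0319] w 0.0854 g 0.0
turn -0.43 shift now [2.2195 4.9995 5.7669] after turn [2.1821 5.0159 5.7669] norm 7.9484809427344505
```

Emit:
play_rows --targets '[0,0,0,0,0,0,1,0,0,0,0,0,0,1]'

```text
time: 4.42
tcp_pos: [0.5027, 0.2342, 0.0294]
eef_rot: [0.187, 0.982, -0.0, -0.0]
ft_force: [0.9, 0.0, 0.1]
width: 0.0854
grasp_force: 0.0
```

```bash
python3 - <<'E'
from h import *
go([.5005,.2387,.02],68.9)
E
```

```text
t 4.42 tcp [0.5027 0.2342 0.0294] yawY 68.5 zax [-0.0006 -0.0003 -1.    ] F [0.8976 0.0179 0.0911] T [-0.0036 -0.11    0.0024] w 0.0854 g 0.0
turn -0.4 shift now [3.7362 3.3932 9.3635] after turn [3.7123 3.4193 9.3635] norm 10.63711017143122
```

Emit:
play_rows --targets '[0,0,-0.4,3.7,3.4,9,1,0,0,0,0,0,0,1,0,0,0,0,0,0,1]'

```text
time: 4.67
tcp_pos: [0.5008, 0.24, 0.0209]
eef_rot: [0.182, 0.983, 0.0, 0.0]
ft_force: [-0.1, 0.2, 0.5]
width: 0.0853
grasp_force: 0.0
```

```bash
python3 - <<'E'
from h import *
go([.5005,.2387,.02],68.9)
E
```

```text
t 4.67 tcp [0.5008 0.24   0.0209] yawY 69.01 zax [ 0.001   0.0003 -1.    ] F [-0.1206  0.1898  0.4674] T [-0.0338  0.0171 -0.0121] w 0.0853 g 0.0
turn 0.11 shift now [-0.1601 -1.3604  0.8852] after turn [-0.1627 -1.3601  0.8852] norm 1.630905179697311
```

Emit:
play_rows --targets '[0,0,0,0,-1.2,0,0,0,0,0,0,0,0,0,0,0,0,0,0,0,0,0,0,0,0,0,0,0,0,0,0,0,0,0,0]' --newtons 60

```text
time: 5.08
tcp_pos: [0.5004, 0.2388, 0.0204]
eef_rot: [0.182, 0.983, 0.0, 0.0]
ft_force: [0.5, 0.8, 0.4]
width: 0.0257
grasp_force: 0.0
```

Emit:
play_rows --targets '[0,0,0,0,0,0,0,0,0,0,0,0,0,0,0,0,0,0,0,0,0,0,0,0,0,0,0,0,0,0,0,0,0,0,0]'

```text
time: 5.5
tcp_pos: [0.5005, 0.2388, 0.0205]
eef_rot: [0.182, 0.983, 0.0, 0.0]
ft_force: [-0.3, -0.6, 5.4]
width: 0.0234
grasp_force: 60.2
```

Emit:
play_rows --targets '[0,0,0,0,0,-10,0,0,0,0,0,0,-35,0,0,0,0,0,0,-40,0,0,0,0,0,0,-40,0,0,0,0,0,0,-35,0]'

```text
time: 5.92
tcp_pos: [0.4998, 0.2387, 0.183]
eef_rot: [0.182, 0.983, 0.0, 0.0]
ft_force: [1.5, -0.2, -2.3]
width: 0.0235
grasp_force: 59.4
```

Emit:
play_rows --targets '[0,0,-6,0,0,0,0,0,0,-7,0,0,0,0,0,0,-7,0,0,0,0,0,0,-7,0,0,0,0,0,0,-7,0,0,0,0]'

```text
time: 6.33
tcp_pos: [0.4998, 0.2387, 0.1805]
eef_rot: [-0.116, 0.993, -0.0, -0.0]
ft_force: [0.8, -0.2, -3.1]
width: 0.0231
grasp_force: 59.5
```

Emit:
play_rows --targets '[0,0,-7,0,0,0,0,0,0,0,0,0,0,0,0,0,0,0,0,0,0]'

```text
time: 6.58
tcp_pos: [0.5, 0.2387, 0.1803]
eef_rot: [-0.172, 0.985, -0.0, -0.0]
ft_force: [0.2, 0.7, -2.0]
width: 0.0234
grasp_force: 59.5
```

```bash
python3 - <<'E'
from h import *
go([.5274,-.2449,.18],110.4)
E
```

```text
t 6.58 tcp [0.5    0.2387 0.1803] yawY 109.78 zax [-0.0006 -0.0001 -1.    ] F [ 0.2265  0.7046 -2.0014] T [-0.0193  0.0023 -0.0135] w 0.0234 g 59.51880678534508
turn -0.62 shift now [ 137.9048 -464.3637    0.3611] after turn [ 142.882  -462.8564    0.3611] norm 484.4083913001631
```

Emit:
play_rows --targets '[0,0,0,5,-17,0,0,0,0,0,10,-33.5,0,0,0,0,0,10,-33.5,0,0,0,0,0,10,-33.5,0,0,0,0,0,10,-33.5,0,0]'

```text
time: 7.0
tcp_pos: [0.5092, 0.0802, 0.1804]
eef_rot: [-0.172, 0.985, 0.0, -0.0]
ft_force: [1.9, 0.4, -2.9]
width: 0.0233
grasp_force: 59.6
```

Emit:
play_rows --targets '[0,0,0,10,-33.5,0,0,0,0,0,10,-33.5,0,0,0,0,0,10,-33.5,0,0,0,0,0,10,-33.5,0,0,0,0,0,10,-33.5,0,0]'

```text
time: 7.42
tcp_pos: [0.5196, -0.0947, 0.1805]
eef_rot: [-0.171, 0.985, 0.0, -0.0]
ft_force: [0.5, -0.2, -2.1]
width: 0.0231
grasp_force: 59.6
```

Emit:
play_rows --targets '[0,0,0,10,-33.5,0,0,0,0,0,10,-33.5,0,0,0,0,0,10,-33.5,0,0,0,0,0,10,-33.5,0,0,0,0,-0.6,3,-12,0,0]'

```text
time: 7.83
tcp_pos: [0.5293, -0.2492, 0.18]
eef_rot: [-0.175, 0.985, -0.001, -0.0]
ft_force: [-0.4, 0.8, -2.8]
width: 0.0231
grasp_force: 59.7
```

Emit:
play_rows --targets '[0,0,0,0,0,0,0,0,0,0,0,0,0,0,0,0,0,0,0,0,0,0,0,0,0,0,0,0]'

```text
time: 8.17
tcp_pos: [0.5294, -0.2438, 0.1805]
eef_rot: [-0.179, 0.984, 0.0, -0.0]
ft_force: [0.2, 1.0, -1.9]
width: 0.0233
grasp_force: 59.8
```

```bash
python3 - <<'E'
from h import *
go([.5274,-.2449,.18],110.4)
c=arm.read_camera("wrist");save(c,"f.png")
V,U=np.mgrid[0:384,0:512];K=c["camera_matrix"];z=c["z_map"]
R=Rot.from_quat(c["rotation"]).as_matrix()
P=np.stack([(U-K[0,2])/K[0,0]*z,(V-K[1,2])/K[1,1]*z,z],-1)@R.T+c["xyz"]
p=c["pixels"].astype(int)
m=(p[...,0]-p[...,1]>60)&(p[...,0]-p[...,2]>60)&(P[...,2]>.15)&(P[...,2]<.2)
Q=P[m];print(m.sum(),np.linalg.lstsq(np.c_[Q[:,:2]-Q[:,:2].mean(0),np.ones(len(Q))],Q[:,2],rcond=None)[0],cv2.minAreaRect((Q[:,:2]*1000).astype(np.float32)))
E
```

```text
t 8.17 tcp [ 0.5294 -0.2438  0.1805] yawY 110.59 zax [-0.0001  0.0003 -1.    ] F [ 0.1872  0.959  -1.8552] T [-0.0384  0.0015  0.0159] w 0.0233 g 59.77844640612602
turn 0.19 shift now [ 2.2763 -0.3678  0.4516] after turn [ 2.2751 -0.3751  0.4516] norm 2.349606459790094
27784 [0.0084 0.0023 0.1732] ((529.776123046875, -243.1631622314453), (120.38705444335938, 121.06427764892578), 20.5615291595459)
```

View pics/f.png

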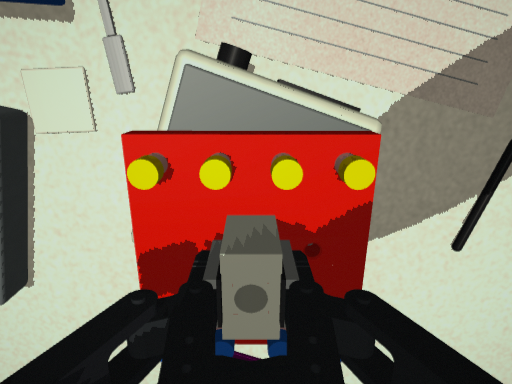

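The wrist picture shows the rack held level and central over the shaker, with the handle top at (250,300). Now a small centring shift, then down to just above the shaft.

Emit:
play_rows --targets '[0,0,0,2.4,-0.5,0,0,0,0,0,0,0,14,0,0,0,0,0,0,8,0,0,0,0,0,0,3,0,0,0,0,0,0,0,0]'

```text
time: 8.63
tcp_pos: [0.527, -0.2457, 0.1545]
eef_rot: [-0.179, 0.984, 0.001, -0.001]
ft_force: [-0.6, -0.3, -2.3]
width: 0.0234
grasp_force: 59.8
```

Emit:
play_rows --targets '[0,0,0,0,0,2,0,0,0,0,0,0,2,0,0,0,0,0,0,2,0,0,0,0,0,0,0,0]'

```text
time: 8.97
tcp_pos: [0.5273, -0.2462, 0.1491]
eef_rot: [-0.179, 0.984, 0.0, -0.0]
ft_force: [-0.3, 0.5, -1.6]
width: 0.0231
grasp_force: 59.8
```

```bash
python3 - <<'E'
from h import *
go([.5274,-.2449,.1205],110.4)
E
```

```text
t 8.97 tcp [ 0.5273 -0.2462  0.1491] yawY 110.6 zax [-0.0002  0.0001 -1.    ] F [-0.2627  0.4633 -1.5575] T [-0.0089  0.0428 -0.0048] w 0.0231 g 59.80415001511574
turn 0.2 shift now [-0.5408  1.2349 28.5843] after turn [-0.5366  1.2368 28.5843] norm 28.616038799923
```

Emit:
play_rows --targets '[0,0,0,-0.3,0.8,0,0,0,0,0,0,0,2,0,0,0,0,0,0,2,0,0,0,0,0,0,2,0,0,0,0,0,0,0,0]'

```text
time: 9.38
tcp_pos: [0.5272, -0.2453, 0.1428]
eef_rot: [-0.179, 0.984, 0.0, -0.0]
ft_force: [0.1, 0.0, -3.1]
width: 0.0232
grasp_force: 59.8
```

```bash
python3 - <<'E'
from h import *
go([.5274,-.2449,.1205],110.4)
E
```

```text
t 9.38 tcp [ 0.5272 -0.2453  0.1428] yawY 110.6 zax [-0.0006  0.0004 -1.    ] F [ 0.1251  0.0345 -3.0823] T [-0.0386 -0.0083  0.0028] w 0.0232 g 59.80488449335098
turn 0.2 shift now [-0.3189  0.284  22.2657] after turn [-0.3179  0.2851 22.2657] norm 22.269805761399624
```

Emit:
play_rows --targets '[0,0,0,0,0,2,0,0,0,0,0,0,2,0,0,0,0,0,0,2,0,0,0,0,0,0,2,0,0,0,0,0,0,0,0]'

```text
time: 9.8
tcp_pos: [0.5272, -0.2453, 0.1348]
eef_rot: [-0.179, 0.984, 0.0, -0.0]
ft_force: [-0.3, 0.0, -2.1]
width: 0.0231
grasp_force: 59.8
```

```bash
python3 - <<'E'
from h import *
st()
E
```

```text
t 9.8 tcp [ 0.5272 -0.2453  0.1348] yawY 110.6 zax [-0.0006  0.0004 -1.    ] F [-0.333   0.0167 -2.0951] T [0.0345 0.054  0.0423] w 0.0231 g 59.80403110384941
```

Emit:
play_rows --targets '[0,0,0,0,0,2,0,0,0,0,0,0,2,0,0,0,0,0,0,2,0,0,0,0,0,0,1,0,0,0,0,0,0,0,0]'

```text
time: 10.22
tcp_pos: [0.5273, -0.2453, 0.128]
eef_rot: [-0.179, 0.984, 0.0, -0.0]
ft_force: [0.6, 0.3, -2.3]
width: 0.023
grasp_force: 59.8
```

```bash
python3 - <<'E'
from h import *
st()
E
```

```text
t 10.22 tcp [ 0.5273 -0.2453  0.128 ] yawY 110.6 zax [-0.0004  0.0002 -1.    ] F [ 0.5538  0.2729 -2.2915] T [-0.0251  0.0093 -0.0175] w 0.023 g 59.8042331635952
```

Emit:
play_rows --targets '[0,0,0,0,0,1.5,0,0,0,0,0,0,1.5,0,0,0,0,0,0,1.5,0,0,0,0,0,0,0,0]'

```text
time: 10.55
tcp_pos: [0.5272, -0.2453, 0.1235]
eef_rot: [-0.179, 0.984, 0.0, -0.0]
ft_force: [0.4, 0.6, -1.7]
width: 0.023
grasp_force: 59.8
```

```bash
python3 - <<'E'
from h import *
st()
E
```

```text
t 10.55 tcp [ 0.5272 -0.2453  0.1235] yawY 110.6 zax [-0.0004  0.0002 -1.    ] F [ 0.3503  0.6005 -1.708 ] T [0.0327 0.0497 0.0107] w 0.023 g 59.804711043834686
```

Emit:
play_rows --targets '[0,0,0,0,0,1.5,0,0,0,0,0,0,1.5,0,0,0,0,0,0,1,0,0,0,0,0,0,0,0]'

```text
time: 10.88
tcp_pos: [0.5274, -0.2454, 0.1198]
eef_rot: [-0.179, 0.984, -0.0, 0.0]
ft_force: [0.5, -0.2, 0.4]
width: 0.0234
grasp_force: 60.2
```

```bash
python3 - <<'E'
from h import *
st()
E
```

```text
t 10.88 tcp [ 0.5274 -0.2454  0.1198] yawY 110.6 zax [ 0.0002 -0.0001 -1.    ] F [ 0.451  -0.2035  0.3699] T [0.0739 0.0808 0.0854] w 0.0234 g 60.199537575244904
```

Contact comes at the plate height, so the rack is home. Now release and rise.

Emit:
play_rows --targets '[0,0,0,0,0,0,0.6,0,0,0,0,0,0,0.6,0,0,0,0,0,0,0.6,0,0,0,0,0,0,0.6,0,0,0,0,0,0,0.6]'

```text
time: 11.3
tcp_pos: [0.5274, -0.2454, 0.1199]
eef_rot: [-0.179, 0.984, -0.0, 0.0]
ft_force: [0.1, -0.3, -0.1]
width: 0.0513
grasp_force: 0.0
```

Emit:
play_rows --targets '[0,0,0,0,0,0,0.6,0,0,0,0,0,-10,0.6,0,0,0,0,0,-25,0.6,0,0,0,0,0,-35,0.6,0,0,0,0,0,-35,0.6]'

```text
time: 11.72
tcp_pos: [0.5269, -0.2451, 0.2263]
eef_rot: [-0.179, 0.984, 0.0, -0.0]
ft_force: [0.9, -0.3, -0.8]
width: 0.0515
grasp_force: 0.0
```

Emit:
play_rows --targets '[0,0,0,0,0,-20,0.6,0,0,0,0,0,0,0.6,0,0,0,0,0,0,0.6]'

```text
time: 11.97
tcp_pos: [0.5278, -0.2457, 0.2466]
eef_rot: [-0.179, 0.984, -0.001, 0.001]
ft_force: [0.4, 0.4, 0.1]
width: 0.0512
grasp_force: 0.0
```

```bash
python3 - <<'E'
from h import *
st()
c=arm.read_camera("wrist");save(c,"g.png")
V,U=np.mgrid[0:384,0:512];K=c["camera_matrix"];z=c["z_map"]
R=Rot.from_quat(c["rotation"]).as_matrix()
P=np.stack([(U-K[0,2])/K[0,0]*z,(V-K[1,2])/K[1,1]*z,z],-1)@R.T+c["xyz"]
p=c["pixels"].astype(int)
m=(p[...,0]-p[...,1]>60)&(p[...,0]-p[...,2]>60)&(P[...,2]>.1)&(P[...,2]<.13)&(np.hypot(P[...,0]-.527,P[...,1]+.245)<.1)
Q=P[m];print(m.sum(),np.linalg.lstsq(np.c_[Q[:,:2]-Q[:,:2].mean(0),np.ones(len(Q))],Q[:,2],rcond=None)[0],cv2.minAreaRect((Q[:,:2]*1000).astype(np.float32)))
m=(P[...,2]>.145)&(P[...,2]<.16)&(np.hypot(P[...,0]-.527,P[...,1]+.245)<.03)
print(P[m].mean(0),cv2.minAreaRect((P[m][:,:2]*1000).astype(np.float32)))
E
```

```text
t 11.97 tcp [ 0.5278 -0.2457  0.2466] yawY 110.6 zax [ 0.0026 -0.0017 -1.    ] F [0.3892 0.4206 0.0802] T [-0.0246  0.0243 -0.0824] w 0.0512 g 0.0
13646 [0.0015 0.0001 0.1135] ((527.8302001953125, -244.7558135986328), (120.25528717041016, 120.31315612792969), 20.512094497680664)
[ 0.5264 -0.2454  0.1531] ((527.4041748046875, -244.90972900390625), (40.38177490234375, 23.846736907958984), 20.175004959106445)
```

View pics/g.png

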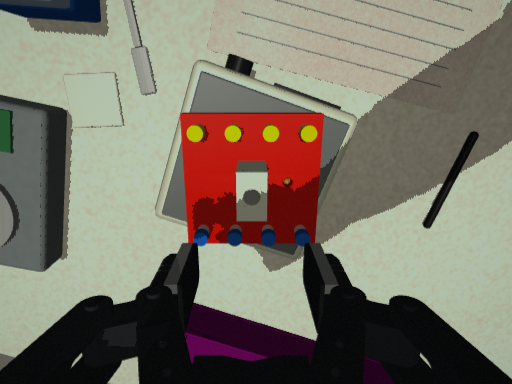

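The rack sits level with its plate top at 0.1135 m, so its underside is at about 0.0995 m. The brass pin shows in its hole at (287,182), and the gripper is clear.

```bash
python3 -c "
from cell import arm
print(arm.hand_in())"
```

```text
the job is handed in; nothing more can be done
None
```

I fitted the red rack over the shaft and drive pin, level and flush on the plate, let it go and handed the job in at about 12 s; the judge's result was not shown.

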